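# Load a rechargeable cell into a spring-contact charging dock

## Robot

A 6-joint arm with a two-finger parallel gripper is mounted at the origin on a cart in front of the work surface, level with it; the furniture and walls round the work are solid. World frame = base frame: x ahead of the robot, y to its left, z up, the work surface at z = 0. Lengths are in m, angles in rad, forces in N, time in s.
With the tool pointing down it reaches from about 0.25 to 0.775 m from the base axis. Payload 4 kg.
Tool frame: the origin (TCP) lies at the very end of the fingers, on their centre line; the grasp point (between the pads) lies 19 mm behind it; z points along the fingers, y is the line along which they close (so a half turn about z gives the same grasp; the last joint's range is limited). The gripper opens to 94 mm and grips with 3 to 60 N. Pads are 16 mm wide; open, the fingers measure 119 mm over their backs; the gripper's body (75 mm by 177 mm) begins 78 mm behind the grasp point.
Start: joints at [-1.234, 0.087, 1.371, -0, 1.684, -0.103], TCP at [0.234, -0.498, 0.206] pointing down, gripper open.
Joint ranges: [-3.1, 3.1], [-0.76, 2.03], [0.27, 2.55], [-1.08, 4.22], [0.17, 2.65], [-2.57, 2.57]. Speed limits (rad/s): [2.79, 2.79, 3.14, 3.14, 3.14, 3.14].

## Interface

Orientations are given as [roll, pitch, yaw] about the fixed x, y, z axes, in that order (R = Rz(yaw) Ry(pitch) Rx(roll)).
In Python, from bench import robot, vision gives the robot as it stands.
- The arm moves only by the shell command python3 -m crank 'ROWS'. ROWS is JSON, a list of rows, each a list of 3 entries, a list of its own where there are three numbers: the closure, from 0 (fully open) to 1 (shut), then the shift along the tool's x, y, z in m, then the turn, a rotation vector about the tool's x, y, z in degrees. A call has 1 to 8 rows; each row shifts and turns the commanded pose from where the row before left it, along the tool's axes as they then stand; what a row does not reach is not made up. A row lasts 1/10 s, in which the tool goes at most 50 mm and 8.59 degrees, less where a joint would pass 70% of its speed; a pose out of reach is approached as far as the arm can. A call with a gripper value outside its range is refused whole. The fingers move at their own pace and stop on an object; the grip force is fixed at half the most. Time passes only in rows, so rows that do not move let the fingers close. It gives the time, the measured TCP pose, the force, the opening and the grip force at its end, in the units of the state.
- robot.get_obs(): the state, without advancing time (a new reading comes with each control period).
- vision.snapshot(name): name is "side" or "top"; returns a dict with "color" (480x640x3 uint8, red, green, blue), "z_map" (480x640 float32, m along the optical axis (not along the pixel's ray), 0 where there is no reading), "fx", "fy", "cx", "cy" (pixels), "R" (3x3) and "t" (3): a world point X has camera coordinates R X + t. Camera axes: x right, y down, z forward; pixel columns grow to the right and rows downward; lengths in m; the calibration is good to about 2 mm. A picture is of the moment at which its call begins.
- robot.close_job(): hands the job in; it is judged then, once.
The state is a dict: "time": time; "joint_positions": joint angles; "qvel": joint speeds; "joint_torque": joint torques, N m; "tool_pos": TCP position; "ee_rot": TCP orientation; "wrist_force": force on the tool from outside, world axes, zero at the start; "wrist_torque": the same for the moment, N m; "width": finger opening in m; "finger_force": force on a finger pad.
Only numpy, scipy, OpenCV 4.12 (cv2) and the standard library are available. Lean on these libraries where they do the work, as an engineer would, in place of code of your own. Each camera call takes 0.05 s, during which the arm holds its last target. There are 200 camera calls.

## Task

Charge the green cell: put it in the charging dock by sliding its bare metal end in under the clear hood, pushing the coil spring contact back, and then letting the white-ringed end down behind the end lip, so that the cell lies level in both saddles, clamped by the spring. Feel your way, for the cradle may sit up to 7 mm either way along its base: the spring needs a push of about 17 N, and must not be squeezed down to its stop (20 N). Leave the orange cell on its rest, and leave the other things alone.

Things in the scene. Friction and masses are not known exactly. Their poses are not given: they have to be found in the camera images.
- green_cell: the cell to load: cylinder 26 mm in diameter, 65 mm long, green sleeve, 90 g, lying level on a white rest. Origin at its middle (35 mm above the desk at the start); its x axis runs along the cylinder, +x towards the bare steel end, -x towards the white-ringed end.
- green_cell_bare_end (a point): centre of the green cell's bare steel end face, which goes against the spring. Cradle, spring side (dock frame, shift 0): V saddle x 18 to 31 mm, 31 mm high, 32 mm wide; over the spring a clear hood, underside z = 55.5 mm, top 59.5 mm, x 27 to 67 mm, between cheeks 34 mm apart, open towards -x. Go in tilted, this end 10 to 14 degrees down, then level.
- green_cell_white_end (a point): centre of the green cell's white-ringed end face, which goes down behind the lip. Cradle, lip side (dock frame, shift 0): end lip with inner face at x = -32.5 mm, 4 mm thick, 30 mm wide, top at z = 31 mm, 9 mm above the underside of a seated cell; V saddle x -30.5 to -24.5 mm, 29 mm high, 31 mm wide. Between the saddles free down to z = 13 mm for the fingers.
- dock: charging dock: white base 134 x 60 x 8 mm, fixed. Origin on the desk, x along the cell towards the spring, z up. On it a grey cradle, fixed too, but set anywhere up to 7 mm either way along x: that shift is NOT in this pose, so find the spring by touch. All x of the cradle given elsewhere are for shift 0. A seated cell lies along x, its middle at x = shift, y = 0, z = 35 mm.
- spring_contact (a joint): travel towards +x of the spring contact, a steel disc 14 mm across on a coil spring, its face at x = 31, z = 35 mm when free. m: 0 free, 0.0015 with a seated cell; stop at 0.0056. Force 1.2 N plus 4 N per mm: 7 N seated; a tilted cell clears the lip from about 0.0036 (15.5 N); beyond 0.0048 (20 N) it counts as squeezed to its stop.
- orange_cell: a like cell with an orange sleeve on the other white rest; leave it. Origin at its middle
- rest_a: white rest that carries the green cell: 78 x 46 mm base 10 mm thick with two V saddles 31 mm high (x 17.5 to 30.5 mm either side) under the cell's ends, open between them; fixed. Origin on the desk under its middle, x along the cell
- rest_b: the same rest, carrying the orange cell
- vial: glass vial with a white cap, 22 mm across, 52 mm high, loose; origin at its underside
- petri_dish: petri dish 58 mm across, 16 mm high, loose; origin at its underside
- slide_mailer: green slide mailer 34 x 84 x 15 mm, loose; origin at its underside
- dropper: small brown bottle with a black cap, 28 mm across, 70 mm high, loose; origin at its underside

How it is judged:
By the outcome, as a careful person would: the job done as asked, in the order asked, and still so for the second after the job is handed in, with the robot touching nothing.
It also fails if it takes over 61 s, if anything falls off the work surface, if the arm or the gripper's body presses on something with over 40 N, if the wrist force passes 120 N, or if a joint passes its speed limit or range.

## Working session

There is one attempt and no reset: what is moved stays moved. The work goes in short steps, Python scripts to look and compute and a shell command to move; the robot and the scene stay as the last step left them, time stands still between calls to the robot, and variables do not carry over. Pictures are saved under pics/ and viewed, at most 10 in all, crops included, and the job is handed in when it is done.

```bash
mkdir -p pics; ls
python3 - <<'E'
from bench import robot, vision
import cv2, pickle
o=robot.get_obs(); print(o)
for n in ("top","side"):
    s=vision.snapshot(n); pickle.dump(s,open(f"{n}.pkl","wb"))
    cv2.imwrite(f"pics/{n}0.png",s["color"][:,:,::-1]); print(n,s["fx"],s["cx"],s["cy"],s["R"],s["t"])
E
```

```text
pics
{'time': 0.0, 'joint_positions': array([-1.23408673e+00,  8.79605358e-02,  1.37222579e+00, -1.09007699e-06,
        1.68356044e+00, -1.03143382e-01]), 'qvel': array([ 0.00039588, -0.00028154, -0.00129667,  0.00075339, -0.00025114,
        0.00046372]), 'joint_torque': array([ 8.80465341e-04, -3.40177274e+01, -3.02424359e+01,  7.18888873e-02,
        3.29391507e-02, -1.60658506e-04]), 'tool_pos': array([ 0.23399217, -0.49715946,  0.20431557]), 'ee_rot': array([-3.13944988e+00, -2.20710563e-04,  4.39852622e-01]), 'wrist_force': array([-0.56843807,  0.08713242,  0.52712938]), 'wrist_torque': array([-0.0416359 ,  0.04313209,  0.02763497]), 'finger_force': 0.0, 'width': 0.09439468833872548}
top 557.7345956222413 324.59137946579517 236.2587611519174 [[-0.02378916 -0.99971529 -0.00185026]
 [-0.98727527  0.02378414 -0.15723183]
 [ 0.15723107 -0.0019137  -0.98755999]] [0.11657519 0.5214108  0.86780158]
side 547.5563072313387 324.4154132547141 238.3661415004117 [[ 0.55638798  0.83089143 -0.00720055]
 [ 0.63325357 -0.42962295 -0.64374998]
 [-0.53797986  0.35361498 -0.76520201]] [-0.40808848 -0.22876866  1.41910878]
```

View pics/top0.png

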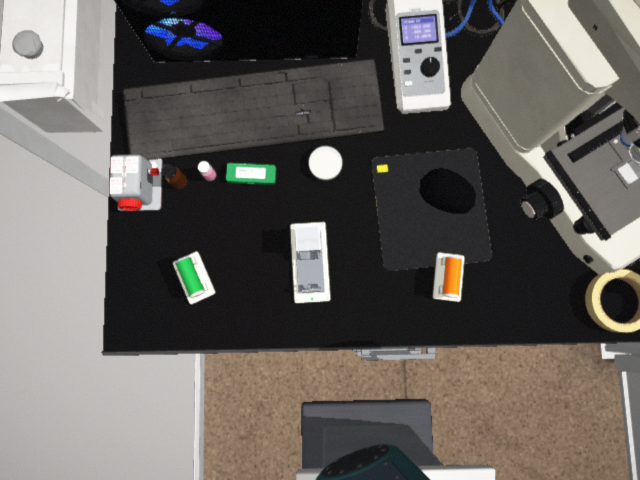

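View pics/side0.png

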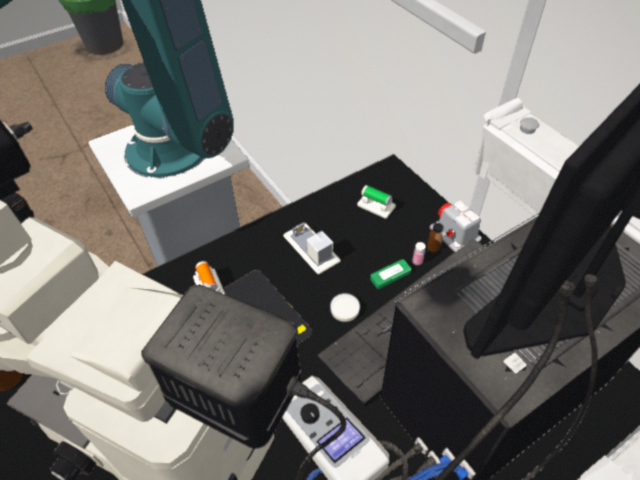

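```bash
cat > h.py <<'E'
import numpy as np
def px2w(s,u,v,z=None):
    """pixel -> world, on plane z if given, else from the depth map"""
    r=np.array([(u-s["cx"])/s["fx"],(v-s["cy"])/s["fy"],1.])
    R=np.array(s["R"]);t=np.array(s["t"]);c=-R.T@t;d=R.T@r
    return c+d*((z-c[2])/d[2]) if z is not None else c+d*s["z_map"][int(round(v)),int(round(u))]
def cloud(s):
    v,u=np.mgrid[:480,:640];z=s["z_map"]
    P=np.stack([(u-s["cx"])/s["fx"]*z,(v-s["cy"])/s["fy"]*z,z],-1)
    return (P-s["t"])@np.array(s["R"])
E
python3 - <<'E'
import pickle,cv2,numpy as np
from h import *
s=pickle.load(open("top.pkl","rb")); c=s["color"][:,:,::-1]
a=cv2.resize(c[215:310,165:335],None,fx=4.4,fy=4.4,interpolation=cv2.INTER_CUBIC)
S=pickle.load(open("side.pkl","rb"));b=cv2.resize(S["color"][180:280,275:400,::-1],None,fx=4,fy=4,interpolation=cv2.INTER_CUBIC)
cv2.imwrite("pics/c1.png",a);cv2.imwrite("pics/c2.png",b)
for n,s in(("top",s),("side",S)):
    P=cloud(s);h=cv2.cvtColor(s["color"],cv2.COLOR_RGB2HSV);ok=s["z_map"]>0
    box=lambda x0,x1,y0,y1:(P[...,0]>x0)&(P[...,0]<x1)&(P[...,1]>y0)&(P[...,1]<y1)&ok
    g=box(.3,.6,.1,.5)&(h[...,0]>40)&(h[...,0]<80)&(h[...,1]>120)&(P[...,2]>.03)
    q=P[g];print(n,"green",len(q),q.mean(0),q.min(0),q.max(0))
    (cx,cy),wh,ang=cv2.minAreaRect(q[:,:2].astype(np.float32));print(cx,cy,wh,ang)
    w=box(.3,.7,-.1,.12)&(h[...,2]>90)&(P[...,2]>.003)&(P[...,2]<.075);q=P[w]
    for lo,hi in((.003,.012),(.012,.03),(.03,.05),(.05,.07)):
        k=q[(q[:,2]>lo)&(q[:,2]<hi)]
        if len(k)>5: print(lo,len(k),cv2.minAreaRect(k[:,:2].astype(np.float32)),k.min(0),k.max(0))
    d=box(.2,.7,-.1,.4)&(h[...,2]<30);print("desk z",np.median(P[d][:,2]))
E
```

```text
top green 530 [0.46484055 0.32331608 0.0447793 ] [0.43529037 0.30343692 0.03245508] [0.49409469 0.34578564 0.05180281]
0.4645392596721649 0.3243246376514435 (0.056762244552373886, 0.02412560023367405) 22.97709846496582
0.003 1082 ((0.5522916316986084, 0.00969906896352768), (0.22021453082561493, 0.26918643712997437), 89.79135131835938) [ 0.41729834 -0.09991732  0.00300597] [0.68723176 0.1199887  0.01199316]
0.012 1009 ((0.5533040165901184, 0.012135788798332214), (0.215251162648201, 0.2649497985839844), 89.86450958251953) [ 0.42058973 -0.09517868  0.01200963] [0.68597781 0.11998929 0.02981516]
0.03 401 ((0.46118468046188354, 0.00872524082660675), (0.22174562513828278, 0.06613612174987793), 86.03680419921875) [ 0.42066675 -0.09995581  0.03003134] [0.50160273 0.11847452 0.04901481]
0.05 135 ((0.48145413398742676, 0.014080174267292023), (0.23638401925563812, 0.03806843236088753), 69.2430419921875) [ 0.42975168 -0.09905066  0.05048491] [0.54015454 0.11986657 0.06212883]
desk z -0.0017076445296196749
side green 233 [0.46567841 0.31981759 0.04443098] [0.43411098 0.30201454 0.0301502 ] [0.494
[... 221 characters left out ...]
892), 1.4644110202789307) [ 0.41432028 -0.09202583  0.00300277] [0.68637748 0.11998525 0.01198133]
0.012 760 ((0.5551617741584778, 0.01156315952539444), (0.26423799991607666, 0.21651779115200043), 0.10966282337903976) [ 0.42321287 -0.09682995  0.01200794] [0.68711476 0.11998465 0.02991811]
0.03 239 ((0.4801079034805298, 0.00918649137020111), (0.2253478616476059, 0.10380175709724426), 85.72824096679688) [ 0.41995837 -0.0999554   0.03004931] [0.53997141 0.11966214 0.04988857]
0.05 104 ((0.48932507634162903, 0.009161904454231262), (0.24153490364551544, 0.04983554035425186), 71.40743255615234) [ 0.4285212  -0.09948614  0.05027575] [0.5399814  0.11991562 0.06448333]
desk z -0.00027045427524187416
```

View pics/c1.png

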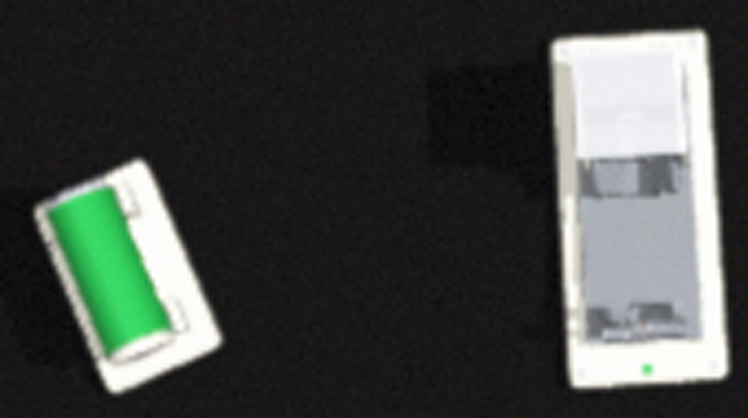

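View pics/c2.png

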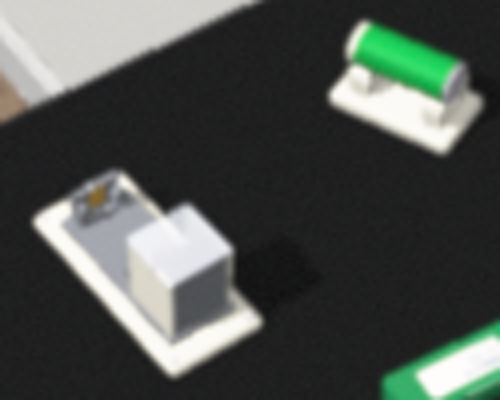

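Run:
```python
import pickle,cv2,numpy as np
from h import *
for n in("top","side"):
    s=pickle.load(open(n+".pkl","rb"));P=cloud(s)
    for nm,c,zz,r in(("dock",(.47,.025),.008,.12),("rest",(.4645,.3235),.010,.06)):
        m=((P[...,0]-c[0])**2+(P[...,1]-c[1])**2<r*r)&(s["z_map"]>0)&(s["color"].max(2)>90)
        nc,l,st,_=cv2.connectedComponentsWithStats(m.astype(np.uint8));i=1+st[1:,4].argmax()
        q=np.argwhere(l==i)[:,::-1]
        w=np.array([px2w(s,u,v,zz)[:2] for u,v in q]).astype(np.float32)
        if n=="side":  # only points near that plane
            k=np.abs(P[l==i][:,2]-zz)<.004; w=P[l==i][k][:,:2].astype(np.float32)
        rr=cv2.minAreaRect(w);print(n,nm,rr)
s=pickle.load(open("top.pkl","rb"))
f=lambda x,y,z:print((x,y),px2w(s,165+(x+.5)/4.4-.5,215+(y+.5)/4.4-.5,z).round(4))
print("dock base");[f(x,y,.008) for x,y in((550,40),(707,31),(729,380),(570,388))]
print("hood front edge");[f(x,y,.0595) for x,y in((580,157),(686,157))]
print("hood back");[f(x,y,.0595) for x,y in((576,57),(686,51))]
print("lip, z31 / cradle floor low edge z13");[f(x,y,.031) for x,y in((605,336),(683,330))];[f(x,y,.012) for x,y in((582,341),(700,340))]
print("rest");[f(x,y,.010) for x,y in((35,207),(143,158),(223,342),(113,393))]
print("cell ends, at z .035");[f(x,y,.048) for x,y in((82,195),(140,345))]
```

```text
top dock ((0.4865315556526184, 0.12252426147460938), (0.13381291925907135, 0.04665517434477806), 2.292306661605835)
top rest ((0.46523359417915344, 0.32423222064971924), (0.07984007894992828, 0.047556858509778976), 23.364643096923828)
side dock ((0.48857393860816956, 0.11854615807533264), (0.04486599937081337, 0.13442683219909668), 87.96766662597656)
side rest ((0.4660056531429291, 0.323938250541687), (0.07874591648578644, 0.04647432267665863), 25.829477310180664)
dock base
(550, 40) [0.5524 0.1628 0.008 ]
(707, 31) [0.5544 0.1022 0.008 ]
(729, 380) [0.4204 0.0971 0.008 ]
(570, 388) [0.4188 0.1571 0.008 ]
hood front edge
(580, 157) [0.4996 0.1494 0.0595]
(686, 157) [0.4987 0.1111 0.0595]
hood back
(576, 57) [0.5364 0.1503 0.0595]
(686, 51) [0.5376 0.1102 0.0595]
lip, z31 / cradle floor low edge z13
(605, 336) [0.4366 0.1427 0.031 ]
(683, 330) [0.4382 0.1138 0.031 ]
(582, 341) [0.4361 0.1521 0.012 ]
(700, 340) [0.4354 0.1077 0.012 ]
rest
(35, 207) [0.4921 0.3597 0.01  ]
(143, 158) [0.5099 0.3188 0.01  ]
(223, 342) [0.4391 0.2877 0.01  ]
(113, 393) [0.421 0.329 0.01 ]
cell ends, at z .035
(82, 195) [0.4916 0.3322 0.048 ]
(140, 345) [0.4364 0.3103 0.048 ]
```

```bash
python3 -m crank '[[0,[0.031,-0.036,0],[0,0,0]],[0,[0.031,-0.036,0],[0,0,0]],[0,[0.031,-0.036,0],[0,0,0]],[0,[0.031,-0.036,0],[0,0,0]],[0,[0.031,-0.036,0],[0,0,0]],[0,[0.031,-0.036,0],[0,0,0]],[0,[0.031,-0.036,0],[0,0,0]],[0,[0.031,-0.036,0],[0,0,0]]]'
python3 -m crank '[[0,[0.031,-0.036,0],[0,0,0]],[0,[0.031,-0.036,0],[0,0,0]],[0,[0.031,-0.036,0],[0,0,0]],[0,[0.031,-0.036,0],[0,0,0]],[0,[0.031,-0.036,0],[0,0,0]],[0,[0.031,-0.036,0],[0,0,0]],[0,[0.031,-0.036,0],[0,0,0]],[0,[0.031,-0.036,0],[0,0,0]]]'
python3 -m crank '[[0,[0.03,-0.034,0],[0,0,0]],[0,[0.03,-0.034,0],[0,0,1.7]],[0,[0,0,0],[0,0,0]],[0,[0,0,0],[0,0,0]]]'
cat >> h.py <<'E'
from scipy.spatial.transform import Rotation as Ro
def st():
    from bench import robot
    o=robot.get_obs();R=Ro.from_euler("xyz",o["ee_rot"]).as_matrix()
    print("t",round(o["time"],2),"tcp",o["tool_pos"].round(4),"rpy",np.degrees(o["ee_rot"]).round(2),"F",o["wrist_force"].round(2),"w",round(o["width"],4),"ff",round(o["finger_force"],1))
    return o,R
def goto(p,rpy_deg):
    o,R=st();d=R.T@(np.array(p)-o["tool_pos"])
    rv=Ro.from_matrix(R.T@Ro.from_euler("xyz",rpy_deg,degrees=True).as_matrix()).as_rotvec(degrees=True)
    print("tool shift mm",(d*1e3).round(2),"turn deg",rv.round(2))
E
python3 -c "
from h import *
goto((.4627,.3226,.018),(180,0,23.5))"
```

```text
time: 0.9
tool_pos: [0.3358, -0.1296, 0.2052]
ee_rot: [3.141, -0.0, 0.439]
wrist_force: [1.5, -0.3, -0.8]
width: 0.0942
finger_force: 0.0
time: 1.7
tool_pos: [0.4375, 0.2367, 0.205]
ee_rot: [3.141, 0.001, 0.44]
wrist_force: [0.3, -0.9, -0.3]
width: 0.0939
finger_force: 0.0
time: 2.1
tool_pos: [0.4626, 0.322, 0.204]
ee_rot: [3.141, 0.003, 0.412]
wrist_force: [-0.8, -0.4, -0.6]
width: 0.0943
finger_force: 0.0
t 2.1 tcp [0.4626 0.322  0.204 ] rpy [179.95   0.18  23.6 ] F [-0.82 -0.4  -0.59] w 0.0943 ff 0.0
tool shift mm [  0.92  -0.63 185.99] turn deg [0.05 0.18 0.1 ]
```

```bash
python3 -m crank '[[0,[0.0005,-0.0005,0.04],[0,0,0]],[0,[0,0,0.04],[0,0,0]],[0,[0,0,0.04],[0,0,0]],[0,[0,0,0.035],[0,0,0]],[0,[0,0,0.02],[0,0,0]],[0,[0,0,0],[0,0,0]],[0,[0,0,0],[0,0,0]]]'
python3 -c "
from h import *
goto((.4627,.3226,.018),(180,0,23.5))
from bench import robot,vision
import cv2
for n,b in(('side',(150,260,300,450)),('top',(200,330,120,270))):
    s=vision.snapshot(n);c=s['color'][b[0]:b[1],b[2]:b[3],::-1];cv2.imwrite(f'pics/{n}1.png',cv2.resize(c,None,fx=4,fy=4))
a=cv2.imread('pics/side1.png');b=cv2.imread('pics/top1.png')
cv2.imwrite('pics/both1.png',cv2.resize(np.hstack([a[:440,:600],b[:440,:600]]),(800,293)))
goto((.4627,.3226,.018),(180,0,23.5))
"
```

```text
time: 2.8
tool_pos: [0.4636, 0.3214, 0.0313]
ee_rot: [3.141, -0.001, 0.409]
wrist_force: [-1.2, 1.0, -0.1]
width: 0.0939
finger_force: 0.0
t 2.8 tcp [0.4636 0.3214 0.0313] rpy [ 1.7998e+02 -3.0000e-02  2.3420e+01] F [-1.25  1.03 -0.11] w 0.0939 ff 0.0
tool shift mm [-0.34 -1.51 13.32] turn deg [ 0.02 -0.03 -0.08]
t 2.9 tcp [0.4648 0.3225 0.033 ] rpy [-179.99   -0.24   23.45] F [ 0.44 -0.76  0.44] w 0.0938 ff 0.0
tool shift mm [-1.95 -0.91 14.96] turn deg [-0.01 -0.24 -0.05]
```

View pics/both1.png

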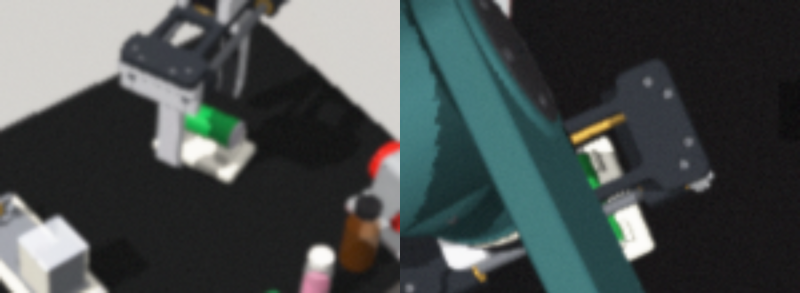

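The side crop shows the fingers straddling the middle of the green cell, with the bare end clear; going down and gripping.

```bash
python3 -m crank '[[0,[-0.001,-0.001,0.013],[0,0,0]],[0,[0,0,0],[0,0,0]],[0.5,[0,0,0],[0,0,0]],[0.5,[0,0,0],[0,0,0]],[1,[0,0,0],[0,0,0]],[1,[0,0,0],[0,0,0]],[1,[0,0,0],[0,0,0]],[1,[0,0,0],[0,0,0]]]'
python3 -m crank '[[1,[0,0,0],[0,0,0]],[1,[0,0,0],[0,0,0]]]'
```

```text
time: 3.7
tool_pos: [0.462, 0.323, 0.0175]
ee_rot: [3.142, -0.0, 0.41]
wrist_force: [-0.9, 0.2, 1.2]
width: 0.0491
finger_force: 0.0
time: 3.9
tool_pos: [0.462, 0.3229, 0.0174]
ee_rot: [3.141, 0.0, 0.41]
wrist_force: [-1.0, 1.1, -0.6]
width: 0.0336
finger_force: 0.0
```

```bash
python3 -m crank '[[1,[0,0,0],[0,0,0]],[1,[0,0,0],[0,0,0]],[1,[0,0,0],[0,0,0]],[1,[0,0,0],[0,0,0]]]'
python3 -m crank '[[1,[0,0,-0.02],[0,0,0]],[1,[0,0,-0.03],[0,0,0]],[1,[0,0,-0.04],[0,0,0]],[1,[0,0,-0.01],[0,0,0]],[1,[0,0,0],[0,0,0]],[1,[0,0,0],[0,0,0]]]'
python3 -c "
from h import *
goto((.455,.1287,.118),(180,0,2.3))"
```

```text
time: 4.3
tool_pos: [0.4617, 0.3236, 0.0175]
ee_rot: [-3.14, -0.0, 0.41]
wrist_force: [-0.9, 3.8, 0.6]
width: 0.0249
finger_force: 30.0
time: 4.9
tool_pos: [0.4613, 0.3221, 0.1155]
ee_rot: [3.141, 0.003, 0.41]
wrist_force: [-0.4, -0.2, -1.0]
width: 0.025
finger_force: 30.0
t 4.9 tcp [0.4613 0.3221 0.1155] rpy [1.7995e+02 1.6000e-01 2.3480e+01] F [-0.4  -0.2  -0.99] w 0.025 ff 30.0
tool shift mm [-82.84 174.89  -2.06] turn deg [ 0.08  0.15 21.18]
```

```bash
cat >> h.py <<'E'
O=np.array([.472,.1293,0]);YAW=2.3;OFF=np.array([.003,0,-.0175])
D=Ro.from_euler("z",YAW,degrees=True).as_matrix()
def rt(t): return Ro.from_euler("xyz",(180,t,YAW),degrees=True).as_matrix()
def plan(nx,nz,t):
    "goto: bare end centre at dock-frame x,z (mm), tilt t deg"
    R=rt(t);N=O+D@np.array([nx,0,nz])/1e3
    goto(N-R@(OFF+[.0325,0,0]),(180,t,YAW))
def now(k=1):
    o,R=st();N=o["tool_pos"]+R@(OFF+[.0325,0,0]);a=R[:,0]
    W=N-.065*a
    print("bare",(D.T@(N-O)*1e3).round(2),"white",(D.T@(W-O)*1e3).round(2),"tilt",np.degrees(np.arcsin(-a[2])).round(2),"Fdock",(D.T@o["wrist_force"]).round(2))
E
python3 -c "
from h import *
plan(8,85,12)"
```

```text
t 4.9 tcp [0.4613 0.3221 0.1155] rpy [1.7995e+02 1.6000e-01 2.3480e+01] F [-0.4  -0.2  -0.99] w 0.025 ff 30.0
tool shift mm [-95.2  170.1   40.71] turn deg [  2.3  -11.71  21.1 ]
```

```bash
python3 -m crank '[[1,[-0.019,0.034,0],[0,0,0]],[1,[-0.019,0.034,0],[0,0,0]],[1,[-0.019,0.034,0],[0,0,0]],[1,[-0.019,0.034,0],[0,0,0]],[1,[-0.019,0.034,0],[0,0,0]],[1,[0,0,0],[0,0,7.1]],[1,[0,0,0],[0,0,7.1]],[1,[0,0,0],[0,0,7]]]'
python3 -m crank '[[1,[0,0,0.01],[0,-6,0]],[1,[0,0,0.01],[0,-6,0]],[1,[0,0,0],[0,0,0]],[1,[0,0,0],[0,0,0]]]'
python3 -c "
from h import *
now();plan(8,85,12)
from bench import vision
import cv2,pickle
im=[]
for n,b in(('side',(160,280,270,400)),('top',(190,310,240,370))):
    s=vision.snapshot(n);pickle.dump(s,open(n+'2.pkl','wb'));c=s['color'][b[0]:b[1],b[2]:b[3],::-1];im.append(cv2.resize(c,(400,369),interpolation=2))
cv2.imwrite('pics/both2.png',np.hstack(im));now()
"
```

```text
time: 5.7
tool_pos: [0.441, 0.1281, 0.1145]
ee_rot: [3.14, 0.005, 0.034]
wrist_force: [-0.0, 0.2, -0.3]
width: 0.0249
finger_force: 30.0
time: 6.1
tool_pos: [0.4403, 0.1287, 0.095]
ee_rot: [3.141, 0.214, 0.04]
wrist_force: [0.3, 0.3, -0.6]
width: 0.0251
finger_force: 30.0
t 6.1 tcp [0.4403 0.1287 0.095 ] rpy [179.95  12.25   2.27] F [ 0.34  0.3  -0.62] w 0.0251 ff 30.0
bare [  6.74   0.71 104.55] white [-56.78   0.74 118.35] tilt 12.25 Fdock [ 0.36  0.29 -0.62]
t 6.1 tcp [0.4403 0.1287 0.095 ] rpy [179.95  12.25   2.27] F [ 0.34  0.3  -0.62] w 0.0251 ff 30.0
tool shift mm [ 5.46  0.69 19.  ] turn deg [ 0.05  0.25 -0.03]
t 6.2 tcp [0.4408 0.129  0.0973] rpy [179.98  11.99   2.31] F [ 0.2  -0.12 -1.23] w 0.0251 ff 30.0
bare [  7.21   1.01 107.  ] white [-56.37   1.   120.5 ] tilt 11.99 Fdock [ 0.2  -0.12 -1.23]
```

View pics/both2.png

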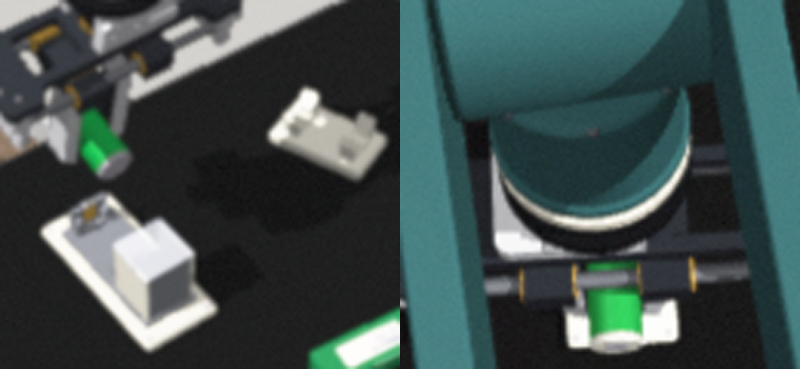

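```bash
python3 -c "
from h import *
import pickle
s=pickle.load(open('side2.pkl','rb'));t=pickle.load(open('top2.pkl','rb'))
def pj(s,d):
    X=O+D@np.array(d)/1e3;c=np.array(s['R'])@X+s['t'];return s['fx']*c[0]/c[2]+s['cx'],s['fy']*c[1]/c[2]+s['cy']
for nm,d in(('bare',(7,.9,106)),('bare+3',(10,.9,106)),('white top',(-54,.9,132))): print(nm,np.round(pj(s,d),1),np.round(pj(t,d),1))
# sleeve/ends from images: top white end
print('side seen',270+118*130/400,160+160*120/369,'top white end seen',240+(615-400)*130/400,190+340*120/369)
plan(14,42,12)
"
```

```text
bare [307.9 214.2] [307.7 259.5]
bare+3 [308.8 215. ] [307.5 257.6]
white top [290.7 188.3] [309.6 299.5]
side seen 308.35 212.03252032520325 top white end seen 309.875 300.5691056910569
t 6.2 tcp [0.4408 0.129  0.0973] rpy [179.98  11.99   2.31] F [ 0.2  -0.12 -1.23] w 0.0251 ff 30.0
tool shift mm [20.14  0.98 62.17] turn deg [ 0.02 -0.01  0.01]
```

```bash
python3 -m crank '[[1,[0.007,0.0003,0.022],[0,0,0]],[1,[0.007,0.0003,0.022],[0,0,0]],[1,[0.006,0.0003,0.018],[0,0,0]],[1,[0,0,0],[0,0,0]],[1,[0,0,0],[0,0,0]]]'
python3 -c "
from h import *
now();plan(24,40,12);plan(26,37,12)
"
```

```text
time: 6.7
tool_pos: [0.4481, 0.1286, 0.0338]
ee_rot: [-3.142, 0.208, 0.04]
wrist_force: [0.3, -0.3, -0.5]
width: 0.0255
finger_force: 30.0
t 6.7 tcp [0.4481 0.1286 0.0338] rpy [-180.     11.91    2.32] F [ 0.31 -0.28 -0.47] w 0.0255 ff 30.0
bare [14.46  0.25 43.63] white [-49.14   0.24  57.04] tilt 11.91 Fdock [ 0.3  -0.29 -0.47]
t 6.7 tcp [0.4481 0.1286 0.0338] rpy [-180.     11.91    2.32] F [ 0.31 -0.28 -0.47] w 0.0255 ff 30.0
tool shift mm [10.05  0.25  1.53] turn deg [ 0.   -0.09  0.02]
t 6.7 tcp [0.4481 0.1286 0.0338] rpy [-180.     11.91    2.32] F [ 0.31 -0.28 -0.47] w 0.0255 ff 30.0
tool shift mm [12.63  0.25  4.05] turn deg [ 0.   -0.09  0.02]
```

```bash
python3 -m crank '[[1,[0.004,0,0.0005],[0,0,0]],[1,[0.004,0,0.0005],[0,0,0]],[1,[0.002,0,0.0005],[0,0,0]],[1,[0,0,0],[0,0,0]]]'
python3 -c "
from h import *
now()"
python3 -m crank '[[1,[0.001,0,0.001],[0,0,0]],[1,[0.001,0,0.0015],[0,0,0]],[1,[0,0,0],[0,0,0]]]'
python3 -c "
from h import *
now()"
```

```text
time: 7.1
tool_pos: [0.4584, 0.1289, 0.0294]
ee_rot: [3.141, 0.209, 0.04]
wrist_force: [-0.3, -0.4, -1.8]
width: 0.0252
finger_force: 30.0
t 7.1 tcp [0.4584 0.1289 0.0294] rpy [179.99  11.96   2.29] F [-0.34 -0.45 -1.77] w 0.0252 ff 30.0
bare [24.71  0.09 39.19] white [-38.88   0.1   52.65] tilt 11.96 Fdock [-0.36 -0.43 -1.77]
time: 7.4
tool_pos: [0.459, 0.1289, 0.0259]
ee_rot: [3.141, 0.21, 0.04]
wrist_force: [0.4, -0.8, -1.0]
width: 0.025
finger_force: 30.0
t 7.4 tcp [0.459  0.1289 0.0259] rpy [179.99  12.04   2.29] F [ 0.38 -0.8  -1.02] w 0.025 ff 30.0
bare [25.36  0.08 35.63] white [-38.21   0.08  49.19] tilt 12.04 Fdock [ 0.35 -0.81 -1.02]
```

```bash
for i in 1 2 3; do python3 -m crank '[[1,[0.00098,0,-0.00021],[0,0,0]],[1,[0.00098,0,-0.00021],[0,0,0]],[1,[0,0,0],[0,0,0]]]' >/dev/null; python3 -c "
from h import *
now()"; done
```

```text
t 7.7 tcp [0.4614 0.129  0.0263] rpy [180.    11.99   2.3 ] F [ 0.34 -0.01 -0.44] w 0.0251 ff 30.0
bare [27.77  0.13 36.09] white [-35.81   0.13  49.59] tilt 11.99 Fdock [ 0.34 -0.02 -0.44]
t 8.0 tcp [0.4634 0.1291 0.0263] rpy [180.    11.99   2.29] F [-0.52 -0.13 -2.08] w 0.0255 ff 30.0
bare [29.79  0.1  36.09] white [-33.79   0.1   49.59] tilt 11.99 Fdock [-0.52 -0.11 -2.08]
t 8.3 tcp [0.4651 0.1291 0.0262] rpy [179.99  12.03   2.3 ] F [-1.12 -0.87 -0.54] w 0.0251 ff 30.0
bare [31.51  0.11 35.95] white [-32.07   0.11  49.49] tilt 12.03 Fdock [-1.16 -0.83 -0.54]
```

```bash
for i in 1 2 3; do python3 -m crank '[[1,[0.00098,0,-0.00021],[0,0,0]],[1,[0,0,0],[0,0,0]],[1,[0,0,0],[0,0,0]]]' >/dev/null; python3 -c "
from h import *
now()"; done
```

```text
t 8.6 tcp [0.4656 0.1291 0.0262] rpy [179.99  12.08   2.3 ] F [-1.87 -0.28 -0.55] w 0.0251 ff 30.0
bare [32.02  0.1  35.86] white [-31.54   0.1   49.46] tilt 12.08 Fdock [-1.88 -0.21 -0.55]
t 8.9 tcp [0.4664 0.1292 0.0261] rpy [179.99  12.12   2.3 ] F [-4.35  0.24  0.12] w 0.0252 ff 30.0
bare [32.74  0.11 35.77] white [-30.81   0.11  49.41] tilt 12.12 Fdock [-4.34  0.42  0.12]
t 9.2 tcp [0.4668 0.1292 0.026 ] rpy [179.99  12.2    2.31] F [-5.97 -0.54  0.5 ] w 0.0252 ff 30.0
bare [33.19  0.13 35.65] white [-30.34   0.13  49.38] tilt 12.2 Fdock [-5.99 -0.3   0.5 ]
```

```bash
for i in 1 2 3 4; do python3 -m crank '[[1,[0.00098,0,-0.00021],[0,0,0]],[1,[0,0,0],[0,0,0]],[1,[0,0,0],[0,0,0]]]' >/dev/null; python3 -c "
from h import *
now()"; done
```

```text
t 9.5 tcp [0.4671 0.1292 0.026 ] rpy [179.98  12.29   2.31] F [-7.86 -0.19  0.58] w 0.0255 ff 30.0
bare [33.54  0.12 35.51] white [-29.97   0.11  49.35] tilt 12.29 Fdock [-7.86  0.13  0.58]
t 9.8 tcp [0.4675 0.1292 0.0259] rpy [179.98  12.38   2.31] F [-8.94  0.12  2.04] w 0.0253 ff 30.0
bare [33.9   0.12 35.38] white [-29.59   0.11  49.32] tilt 12.38 Fdock [-8.93  0.47  2.04]
t 10.1 tcp [0.4678 0.1292 0.0258] rpy [179.98  12.47   2.31] F [-10.29  -0.66   2.19] w 0.0252 ff 30.0
bare [34.27  0.11 35.27] white [-29.2   0.1  49.3] tilt 12.47 Fdock [-10.3   -0.25   2.19]
t 10.4 tcp [0.4681 0.1292 0.0258] rpy [179.97  12.56   2.31] F [-11.07  -0.46   3.23] w 0.025 ff 30.0
bare [34.58  0.12 35.14] white [-28.87   0.1   49.27] tilt 12.56 Fdock [-11.08  -0.02   3.23]
```

```bash
for i in 1 2 3; do python3 -m crank '[[1,[0.0011,0,-0.0001],[0,0.15,0]],[1,[0,0,0],[0,0,0]],[1,[0,0,0],[0,0,0]]]' >/dev/null; python3 -c "
from h import *
now()"; done
```

```text
t 10.7 tcp [0.4685 0.1293 0.0256] rpy [179.97  12.5    2.32] F [-11.98  -0.77   2.95] w 0.0253 ff 30.0
bare [34.99  0.13 35.02] white [-28.47   0.11  49.09] tilt 12.5 Fdock [-12.    -0.29   2.95]
t 11.0 tcp [0.4689 0.1293 0.0254] rpy [179.97  12.44   2.32] F [-13.97  -1.33   4.17] w 0.025 ff 30.0
bare [35.36  0.13 34.87] white [-28.11   0.1   48.88] tilt 12.44 Fdock [-14.01  -0.76   4.17]
t 11.3 tcp [0.4693 0.1293 0.0252] rpy [179.96  12.39   2.32] F [-15.29  -1.41   4.1 ] w 0.0252 ff 30.0
bare [35.72  0.11 34.69] white [-27.77   0.08  48.64] tilt 12.39 Fdock [-15.34  -0.8    4.1 ]
```

```bash
for i in 1 2; do python3 -m crank '[[1,[0.001,0,0.0004],[0,1,0]],[1,[0,0,0],[0,0,0]],[1,[0,0,0],[0,0,0]]]' >/dev/null; python3 -c "
from h import *
now()"; done
```

```text
t 11.6 tcp [0.4698 0.1293 0.0244] rpy [179.96  11.42   2.33] F [-15.81  -0.5    3.94] w 0.0255 ff 30.0
bare [36.09  0.12 34.55] white [-27.63   0.09  47.43] tilt 11.42 Fdock [-15.82   0.14   3.94]
t 11.9 tcp [0.4704 0.1293 0.0236] rpy [179.95  10.47   2.33] F [-16.92  -1.52   4.25] w 0.0254 ff 30.0
bare [36.49  0.11 34.35] white [-27.43   0.08  46.16] tilt 10.47 Fdock [-16.96  -0.84   4.25]
```

```bash
for i in 1 2; do python3 -m crank '[[1,[0.0006,0,0.0005],[0,1,0]],[1,[0,0,0],[0,0,0]],[1,[0,0,0],[0,0,0]]]' >/dev/null; python3 -c "
from h import *
now()"; done
```

```text
t 12.2 tcp [0.4709 0.1293 0.0228] rpy [179.95   9.46   2.33] F [-16.28  -1.29   3.63] w 0.0253 ff 30.0
bare [36.79  0.11 34.23] white [-27.33   0.08  44.91] tilt 9.46 Fdock [-16.32  -0.63   3.63]
t 12.5 tcp [0.4712 0.1293 0.0221] rpy [179.95   8.49   2.33] F [-16.97  -1.43   4.19] w 0.0253 ff 30.0
bare [36.9   0.09 34.14] white [-27.39   0.05  43.73] tilt 8.49 Fdock [-17.02  -0.75   4.19]
```

```bash
for i in 1 2 3; do python3 -m crank '[[1,[0.0004,0,0.0005],[0,1,0]],[1,[0,0,0],[0,0,0]],[1,[0,0,0],[0,0,0]]]' >/dev/null; python3 -c "
from h import *
now()"; done
```

```text
t 12.8 tcp [0.4716 0.1293 0.0213] rpy [179.95   7.47   2.33] F [-16.08  -1.28   3.77] w 0.0254 ff 30.0
bare [37.1   0.08 34.07] white [-27.35   0.05  42.53] tilt 7.47 Fdock [-16.11  -0.63   3.77]
t 13.1 tcp [0.4719 0.1293 0.0207] rpy [179.95   6.48   2.33] F [-15.83  -0.27   2.94] w 0.0254 ff 30.0
bare [37.18  0.06 34.05] white [-2.740e+01  3.000e-02  4.138e+01] tilt 6.48 Fdock [-15.83   0.37   2.94]
t 13.4 tcp [0.4723 0.1294 0.02  ] rpy [179.95   5.48   2.33] F [-16.04  -0.93   3.53] w 0.0251 ff 30.0
bare [37.27  0.09 34.06] white [-27.44   0.06  40.26] tilt 5.48 Fdock [-16.06  -0.28   3.53]
```

```bash
for i in 1 2 3 4 5; do python3 -m crank '[[1,[0.00035,0,0.00055],[0,1,0]],[1,[0,0,0],[0,0,0]],[1,[0,0,0],[0,0,0]]]' >/dev/null; python3 -c "
from h import *
now()"; done
```

```text
t 13.7 tcp [0.4727 0.1294 0.0193] rpy [179.95   4.46   2.33] F [-16.15  -1.2    2.31] w 0.0251 ff 30.0
bare [37.44  0.09 33.99] white [-27.36   0.06  39.05] tilt 4.46 Fdock [-16.19  -0.55   2.31]
t 14.0 tcp [0.473  0.1294 0.0187] rpy [179.96   3.45   2.33] F [-15.4   -1.12   2.37] w 0.0256 ff 30.0
bare [37.52  0.1  34.05] white [-27.36   0.07  37.96] tilt 3.45 Fdock [-15.43  -0.5    2.37]
t 14.3 tcp [0.4734 0.1294 0.0182] rpy [179.96   2.45   2.32] F [-15.39  -0.84   3.45] w 0.0253 ff 30.0
bare [37.58  0.09 34.14] white [-27.36   0.06  36.92] tilt 2.45 Fdock [-15.41  -0.22   3.45]
t 14.6 tcp [0.4737 0.1296 0.0178] rpy [179.97   1.45   2.31] F [-16.49  -0.9    4.57] w 0.0251 ff 30.0
bare [37.64  0.2  34.39] white [-27.34   0.19  36.03] tilt 1.45 Fdock [-16.51  -0.23   4.57]
t 14.9 tcp [0.4741 0.1296 0.0176] rpy [179.98   0.44   2.3 ] F [-17.45  -0.72   7.38] w 0.0253 ff 30.0
bare [37.76  0.26 34.85] white [-27.24   0.26  35.35] tilt 0.44 Fdock [-17.46  -0.02   7.38]
```

```bash
python3 -m crank '[[1,[-0.001,0,0],[0,0.4,0]],[1,[-0.001,0,0],[0,0,0]],[1,[0,0,0],[0,0,0]]]' >/dev/null; python3 -c "
from h import *
now()"; for i in 1 2 3; do python3 -m crank '[[1,[-0.001,0,0],[0,0,0]],[1,[-0.001,0,0],[0,0,0]],[1,[0,0,0],[0,0,0]]]' >/dev/null; python3 -c "
from h import *
now()"; done
```

```text
t 15.2 tcp [0.4737 0.1296 0.0177] rpy [ 1.7999e+02 -1.7000e-01  2.3000e+00] F [-13.3  -0.3   4.5] w 0.0251 ff 30.0
bare [37.13  0.26 35.29] white [-27.87   0.25  35.1 ] tilt -0.17 Fdock [-13.3    0.23   4.5 ]
t 15.5 tcp [0.4728 0.1296 0.0177] rpy [179.99  -0.32   2.3 ] F [-10.72  -0.68   2.45] w 0.0253 ff 30.0
bare [36.25  0.22 35.4 ] white [-28.75   0.23  35.04] tilt -0.32 Fdock [-10.73  -0.25   2.45]
t 15.8 tcp [0.4721 0.1295 0.0178] rpy [180.    -0.47   2.3 ] F [-7.   -0.25 -0.96] w 0.0254 ff 30.0
bare [35.42  0.21 35.59] white [-29.58   0.21  35.06] tilt -0.47 Fdock [-7.01  0.03 -0.96]
t 16.1 tcp [0.4719 0.1295 0.018 ] rpy [-180.     -0.72    2.3 ] F [-2.87  0.89 -5.52] w 0.0253 ff 30.0
bare [35.21  0.21 35.94] white [-29.78   0.21  35.12] tilt -0.72 Fdock [-2.84  1.   -5.52]
```

```bash
python3 -m crank '[[1,[0.0007,0,0],[0,-0.7,0]],[1,[0,0,0],[0,0,0]],[1,[0,0,0],[0,0,0]]]' >/dev/null; python3 -c "
from h import *
now()"
python3 -m crank '[[0.65,[0,0,0],[0,0,0]],[0.6,[0,0,0],[0,0,0]],[0.55,[0,0,0],[0,0,0]],[0.55,[0,0,0],[0,0,0]],[0.55,[0,0,0],[0,0,0]]]'; python3 -c "
from h import *
now()"
```

```text
t 16.4 tcp [0.4719 0.1294 0.0183] rpy [1.7999e+02 1.4000e-01 2.3100e+00] F [-7.71 -0.65 -2.62] w 0.025 ff 30.0
bare [35.43  0.12 35.75] white [-29.57   0.11  35.9 ] tilt 0.14 Fdock [-7.73 -0.34 -2.62]
time: 16.9
tool_pos: [0.4745, 0.1295, 0.0196]
ee_rot: [3.142, -0.004, 0.04]
wrist_force: [-0.3, -0.4, 0.1]
width: 0.0426
finger_force: 0.0
t 16.9 tcp [0.4745 0.1295 0.0196] rpy [180.    -0.25   2.29] F [-0.32 -0.4   0.05] w 0.0426 ff 0.0
bare [37.97  0.07 37.27] white [-27.03   0.08  36.99] tilt -0.25 Fdock [-0.33 -0.39  0.05]
```

```bash
python3 -m crank '[[0.5,[0,0,-0.01],[0,0,0]],[0.5,[0,0,-0.03],[0,0,0]],[0.5,[0,0,-0.04],[0,0,0]],[0.5,[0,0,-0.04],[0,0,0]],[0.5,[0,0.04,-0.02],[0,0,0]],[0.5,[0,0.045,0],[0,0,0]],[0.5,[0,0.045,0],[0,0,0]],[0.5,[0,0.045,0],[0,0,0]]]'
python3 -m crank '[[0.5,[0,0.045,0],[0,0,0]],[0.5,[0,0.03,0],[0,0,0]],[0.5,[0,0,0],[0,0,0]]]'
python3 -c "
from h import *
from bench import vision
import cv2
im=[]
for n,b in(('side',(190,280,270,370)),('top',(215,310,260,360))):
    s=vision.snapshot(n);c=s['color'][b[0]:b[1],b[2]:b[3],::-1];im.append(cv2.resize(c,(400,380),interpolation=2))
    P=cloud(s);h=cv2.cvtColor(s['color'],cv2.COLOR_RGB2HSV);g=(h[...,0]>40)&(h[...,0]<80)&(h[...,1]>120)&(np.linalg.norm(P[...,:2]-[.472,.129],axis=-1)<.04)
    q=(P[g]-O)@D*1e3;q=q[q[:,2]>38]
    print(n,len(q))
    for lo in range(-40,40,10):
        k=q[(q[:,0]>=lo)&(q[:,0]<lo+10)]
        if len(k)>4: print(lo,len(k),'ztop',np.percentile(k[:,2],90).round(1),'y',k[:,1].mean().round(1))
cv2.imwrite('pics/both3.png',np.hstack(im));st()
"
```

```text
time: 17.7
tool_pos: [0.4806, -0.0469, 0.1605]
ee_rot: [3.141, -0.005, 0.041]
wrist_force: [1.5, -0.3, -1.0]
width: 0.0472
finger_force: 0.0
time: 18.0
tool_pos: [0.4834, -0.1239, 0.1597]
ee_rot: [3.14, -0.003, 0.035]
wrist_force: [-1.1, 0.1, -0.3]
width: 0.0473
finger_force: 0.0
side 177
-30 30 ztop 50.2 y -2.7
-20 40 ztop 50.1 y -3.6
-10 47 ztop 50.3 y -3.6
0 39 ztop 50.5 y -4.7
10 21 ztop 50.4 y -1.3
top 520
-30 66 ztop 48.3 y 0.2
-20 94 ztop 48.8 y 0.3
-10 96 ztop 48.5 y -0.7
0 97 ztop 48.8 y 0.1
10 88 ztop 48.2 y 0.3
20 79 ztop 48.8 y 0.0
t 18.1 tcp [ 0.4834 -0.1205  0.1596] rpy [-179.98   -0.19    2.21] F [0.16 0.28 0.03] w 0.0467 ff 0.0
```

View pics/both3.png

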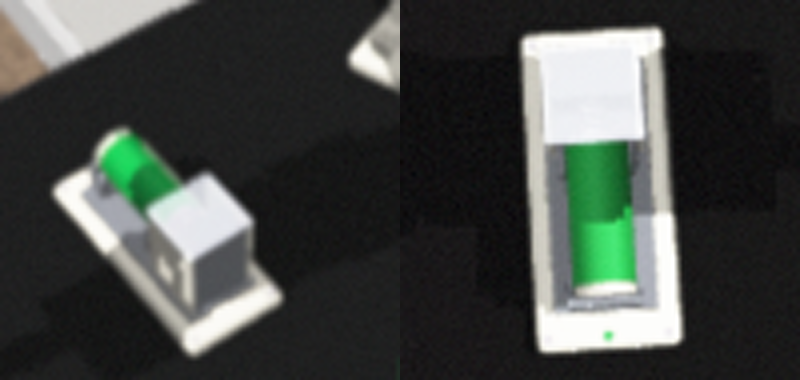

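The cell lies level in the dock: its top is at about 48.5 mm along the whole length, and the white end sits right behind the lip (right crop, about (605,292), with the lip at row 302). The arm is clear.

```bash
python3 -c "
from bench import robot
print(robot.close_job())"
```

```text
the job is handed in; nothing more can be done
None
```

I handed the job in at about 18 s: the green cell lies level in both dock saddles behind the end lip with the spring clamping it. The highest wrist reading along the spring was about 17.5 N, and I moved nothing else.

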